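Close a reel carton and hold it up for hand-over

TASK

Close the open cardboard reel carton where it stands on the table, with the reel inside: fold in the two small end flaps first, then swing the top flap over them and press it flush, so that its tongue is tucked in behind the front wall. Then grip the closed carton across its long walls, lift it until its underside is at least 15 cm above the table, and hold it there level and motionless for two seconds or more so that I can take it from you: finish while still holding it. Keep it upright and shut throughout the lift, and do not shift or tip the other carton, which is already packed.

Things in the scene. Friction and masses are not known exactly. Their poses are not given: they have to be found in the camera images.
- carton: the open carton, brown board, loose, 0.25 to 0.45 kg with its reel: 60 mm across (x), 90 mm along (y), walls 94 mm high (96.5 once closed), 2.5 mm thick. Origin: centre of its underside, z up. Front wall (-x: 24 mm thumb notch in the rim, blank label) faces roughly the robot; top flap hinged on the far (+x) long wall, end flaps on the short +y and -y walls. Grip it across x, near the top
- flap_left (a joint): crease of the end flap on the +y wall, rad: 0 = folded in level with the rim, 1.57 = upright, more = splayed outwards (to 2.4). Hinge line along the carton's x at y = 42.5 mm, z = 93 mm in its frame. Flap 34 mm from hinge to free edge, 48 mm wide (38 at the edge), 2 mm thick; limp (about 0.3 N at the edge moves it), stays where it is left
- flap_right (a joint): crease of the end flap on the carton's -y wall: the mirror image, hinge line at y = -42.5 mm
- top_flap (a joint): crease of the top flap, rad: 0 = flush, tongue tucked in; 1.57 = upright; more = leaning back beyond the +x wall (to 2.7). Hinge line along the carton's y at x = 29 mm, z = 95.5 mm in its frame. Flap 56 mm from hinge to front fold, 88 mm wide, 2 mm thick; 12 mm tongue at a right angle, goes in behind the front wall. About 0.3 N at the fold moves it; stays where it is left
- flap_left_edge (a point): middle of the free edge of the +y end flap, on its outer face
- flap_right_edge (a point): middle of the free edge of the -y end flap, on its outer face
- top_flap_edge (a point): middle of the front fold of the top flap, on its outer face
- fly_reel: fly reel, round, 78 mm diameter, 44 mm thick, wedged on edge inside the carton between two liner pads, so that it moves with the carton (its top stays 12 mm below the rim). Origin: centre of the reel's back face; its z is the reel's axis, along the carton's x
- packed_carton: a carton of the same make, already closed, loose, 60 x 90 x 96.5 mm, origin at the centre of its underside: leave it
- line_spool: blue line spool lying flat, 64 mm diameter, 23 mm high, a bystander that stays put
- reel_oil: small oil bottle, 31 mm diameter, 95 mm high, a bystander that stays put
- shot_tin: round tin, 51 mm diameter, 19 mm high, a bystander that stays put
- fly_case: small wooden case, 70 x 135 x 36 mm, a bystander that stays put

How it is judged (in metres and radians):
On the way, in this order (a step that is already met when the one before it is completed fails the run):
1. both end flaps are folded in while the top flap is still open (value of joint each of flap_left, flap_right below 0.25 rad and value of joint top_flap above 0.6 rad and height (world z) of carton below 0.015 m), for 0.1 s.
2. the top flap is shut over them, the carton standing on the table (value of joint top_flap below 0.12 rad and value of joint each of flap_left, flap_right below 0.25 rad and height (world z) of carton below 0.015 m and angle between carton's own z axis and vertical below 0.1 rad), for 0.2 s.
3. the shut carton is held level and still, at least 15 cm up, for 1.5 s (height (world z) of carton above 0.148 m and angle between carton's own z axis and vertical below 0.1 rad and linear speed of carton below 0.03 m/s and angular speed of carton below 0.2 rad/s and contact force between the fingers and carton above 2 N and value of joint top_flap below 0.12 rad), for 1.5 s.
At the end, for the whole second after the job is handed in: The fingers grip the carton (over 2 N), its underside is 15 cm or more above the table (2 mm allowed), it is level within 0.1 rad, moves slower than 30 mm/s and 0.2 rad/s, touches no other carton, its top flap is shut within 0.12 rad, and both end flaps within 0.25 rad (all of step 3 and contact force between carton and packed_carton below 0.1 N and value of joint each of flap_left, flap_right below 0.25 rad); the arm keeps its last pose, push and grip.
It fails at once if the top flap is shut while an end flap still stands open (value of joint top_flap below 0.3 rad and value of joint any of flap_left, flap_right above 0.5 rad).
It fails at once if the carton is off the table with a flap open (height (world z) of carton above 0.03 m and (value of joint top_flap above 0.35 rad or value of joint any of flap_left, flap_right above 0.5 rad)).
It fails at once if the carton is tipped by more than 0.35 rad (angle between carton's own z axis and vertical above 0.35 rad).
It fails at once if the packed carton is tipped or shifted by more than 20 mm (distance of packed_carton from where it was at the start of the episode above 0.02 m or angle between packed_carton's own z axis and vertical above 0.3 rad).
It also fails if it takes over 58 s, if anything falls off the work surface, if the arm or the gripper's body presses on something with over 40 N, if the wrist force passes 120 N, or if a joint passes its speed limit or range.

ROBOT

A 6-joint arm with a two-finger parallel gripper is mounted at the origin on a cart in front of the work surface, level with it; the furniture and walls round the work are solid. World frame = base frame: x ahead of the robot, y to its left, z up, the work surface at z = 0. Lengths are in mm, angles in degrees, forces in N, time in s.
With the tool pointing down it reaches from about 300 to 850 mm from the base axis. Payload 4.2 kg.
Tool frame: the origin (TCP) lies midway between the tips of the shut fingers; the grasp point (between the pads) lies 19 mm behind it; z points along the fingers, y is the line along which they close (so a half turn about z gives the same grasp; the last joint's range is limited). The gripper opens to 91 mm and grips with 3 to 60 N. Pads are 32 mm wide; open, the fingers measure 118 mm over their backs; the gripper's body (76 mm by 178 mm) begins 60 mm behind the grasp point.
Start: joints at [66.291, 18.312, 89.639, -0, 72.044, -1.146], TCP at [220.631, 531.004, 213.976] pointing down, gripper open.
Joint ranges: [-177.97, 177.97], [-48.28, 115.42], [12.27, 149.76], [-77.06, 257.06], [2.81, 150.46], [-146.56, 146.56]. Speed limits (degrees/s): [147.25, 147.25, 180, 180, 180, 180].

INTERFACE

Orientations are given as [roll, pitch, yaw] about the fixed x, y, z axes, in that order (R = Rz(yaw) Ry(pitch) Rx(roll)).
In Python, from workcell import env gives the robot as it stands.
- The arm moves only by the shell command python3 drive.py 'ROWS' [OPENING] [FORCE]. ROWS is rows parted by semicolons, their numbers by spaces, 1 to 8 of them, each of 6 numbers: dx, dy, dz in mm, then a rotation vector rx, ry, rz in degrees; each row shifts and turns the commanded pose from where the row before left it, along the tool's axes as they then stand; what a row does not reach is not made up. A row lasts 1/10 s, in which the tool goes at most 50 mm and 8.59 degrees, less where a joint would pass 70% of its speed; a pose out of reach is approached as far as the arm can. OPENING is the finger opening in mm, set as the command begins (- or left out keeps the last). The fingers move at their own pace and stop on an object; FORCE is the grip in N (left out, the last holds). Time passes only in rows, so rows that do not move let the fingers close. It prints the time, the measured TCP pose, the force, the opening and the grip force at its end.
- env.state(): the state, without advancing time (a new reading comes with each control period).
- env.grab_frame(name): name is "scene" or "side" or "wrist"; returns the picture (384x512x3 uint8, blue, green, red); there is no depth.
- env.camera_model(name): a dict with "fx", "fy", "cx", "cy" (pixels), "T" (4x4, takes a point from camera to world coordinates). Camera axes: x right, y up, looking along -z (the intrinsics and any distortion apply to the point x, -y, -z); pixel columns grow to the right and rows downward; lengths in mm; the calibration is good to about 2 mm. A picture is of the moment at which its call begins: read the wrist's pose just before it. camera_model takes no time and is no camera call; for the wrist camera it gives the pose at the moment of the call.
- env.job_done(): hands the job in; it is judged then, once.
The state is a dict: "time_s": time; "qpos": joint angles; "qvel": joint speeds; "effort": joint torques, N m; "ee_pos": TCP position; "ee_rot": TCP orientation; "force": force on the tool from outside, world axes, zero at the start; "torque": the same for the moment, N m; "gripper_width": finger opening in mm; "gripper_force": force on a finger pad.
Only numpy, scipy, OpenCV 4.12 (cv2) and the standard library are available. Lean on these libraries where they do the work, as an engineer would, in place of code of your own. Each camera call takes 0.05 s, during which the arm holds its last target. There are 200 camera calls.

## Working session

There is one attempt and no reset: what is moved stays moved. The work goes in short steps, Python scripts to look and compute and a shell command to move; the robot and the scene stay as the last step left them, time stands still between calls to the robot, and variables do not carry over. Pictures are saved under pics/ and viewed, at most 10 in all, crops included, and the job is handed in when it is done.

```bash
ls; mkdir -p pics; python3 - <<'E'
from workcell import env
import cv2,numpy as np
for n in ("scene","side"):
    cv2.imwrite(f"pics/{n}0.png",env.grab_frame(n))
    m=env.camera_model(n);print(n,{k:(np.round(v,3).tolist()) for k,v in m.items()})
print(env.state())
E
```

```text
drive.py
pics
workcell.py
scene {'fx': 407.443, 'fy': 407.443, 'cx': 258.332, 'cy': 189.5, 'T': [[0.465, 0.63, -0.622, -124.424], [-0.885, 0.328, -0.33, -417.162], [-0.004, 0.704, 0.71, 863.4], [0.0, 0.0, 0.0, 1.0]]}
side {'fx': 406.444, 'fy': 406.444, 'cx': 254.073, 'cy': 186.734, 'T': [[-1.0, 0.001, 0.025, 547.971], [0.02, -0.564, 0.826, 692.909], [0.015, 0.826, 0.564, 613.609], [0.0, 0.0, 0.0, 1.0]]}
{'time_s': 0.1, 'qpos': array([ 6.62930832e+01,  1.83456962e+01,  8.96992534e+01,  1.13570801e-03,
        7.20426939e+01, -1.14535190e+00]), 'qvel': array([-0.05458729, -0.03029042, -0.16838003,  0.07523613,  0.1158223 ,
       -0.04077892]), 'effort': array([ 2.20935355e-03, -4.13325083e+01, -2.32512259e+01,  7.30364257e-02,
        4.20405320e-02, -2.99848739e-05]), 'ee_pos': array([220.42248478, 530.59033831, 213.2283235 ]), 'ee_rot': array([-1.79912396e+02, -2.83152127e-03,  1.57438082e+02]), 'force': array([ 0.82237243, -0.33431859,  0.00352833]), 'torque': array([-0.02572595,  0.00902843,  0.00564303]), 'gripper_force': 0.0, 'gripper_width': 91.30588533699088}
```
View pics/scene0.png

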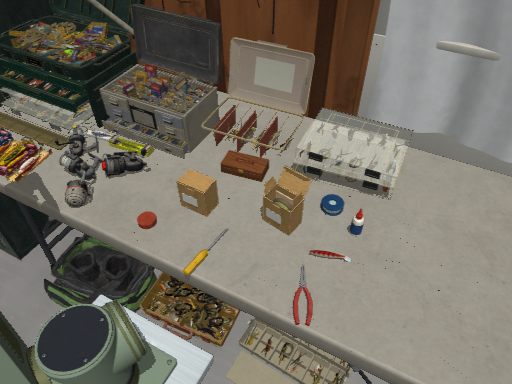

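View pics/side0.png

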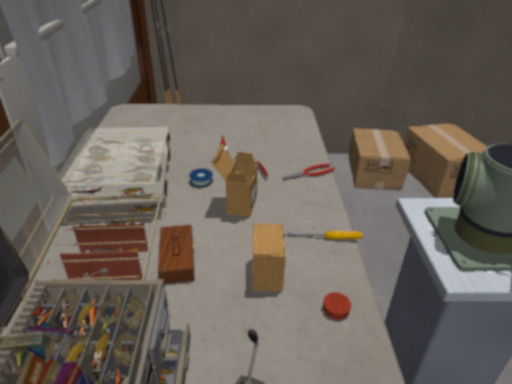

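The scene view shows the open carton near (285,205) and the packed one near (198,195). In the side view they are near (240,185) and (268,257). I'll enlarge the open carton in both.

```bash
python3 - <<'E'
import cv2,numpy as np
a=cv2.imread("pics/scene0.png")[158:240,250:320];b=cv2.imread("pics/side0.png")[140:222,202:272]
f=lambda i:cv2.resize(i,None,fx=5.6,fy=5.6,interpolation=cv2.INTER_CUBIC)
o=np.hstack([f(a),f(b)])
cv2.imwrite("pics/crop0.png",o);print(o.shape)
E
```

```text
(459, 784, 3)
```

View pics/crop0.png

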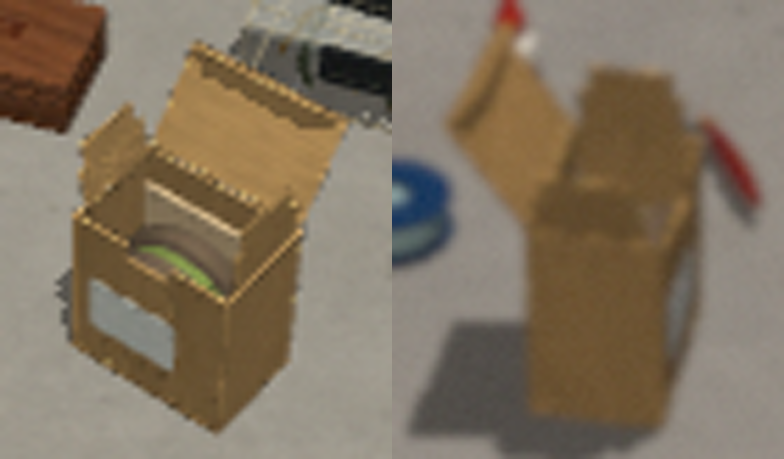

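```bash
cat > h.py <<'E'
import numpy as np,cv2
from workcell import env
def proj(m,P):
    T=np.array(m["T"]);p=(np.asarray(P)-T[:3,3])@T[:3,:3]
    x,y,z=p[:,0],-p[:,1],-p[:,2]
    return np.c_[m["fx"]*x/z+m["cx"],m["fy"]*y/z+m["cy"]]
def place(X,Y,yaw,L):
    c,s=np.cos(yaw),np.sin(yaw);L=np.asarray(L,float)
    return np.c_[X+c*L[:,0]-s*L[:,1],Y+s*L[:,0]+c*L[:,1],L[:,2]]
def Lf(t,sg,x,d=34): # end flap edge pt
    return [x,sg*(42.5-d*np.cos(t)),93+d*np.sin(t)]
def Tf(t,y,d=56): return [29-d*np.cos(t),y,95.5+d*np.sin(t)]
E
cat > fit.py <<'E'
from h import *
from scipy.optimize import least_squares
S=lambda u,v:(250+u/5.6-.4,158+v/5.6-.4); D=lambda u,v:(202+(u-392)/5.6-.4,140+v/5.6-.4)
body={'s':[((-30,-45,0),(218,432)),((-30,45,0),(75,345)),((30,-45,0),(290,360)),((-30,45,94),(75,212)),((-30,-45,94),(220,303))],
'd':[((30,45,0),(532,412)),((-30,45,0),(660,425)),((30,45,94),(530,226)),((-30,45,94),(667,238))]}
ms,md=env.camera_model("scene"),env.camera_model("side")
def res(p):
    X,Y,w,a,b,t=p
    sl=[q[0] for q in body['s']]+[Tf(t,44),Tf(t,-44),Lf(a,1,-19),Lf(a,1,19)]
    so=[S(*q[1]) for q in body['s']]+[S(195,45),S(348,122),S(82,150),S(128,105)]
    dl=[q[0] for q in body['d']]+[Tf(t,44),Tf(t,-44),Lf(b,-1,19),Lf(b,-1,-19),Lf(a,1,19),Lf(a,1,-19)]
    do=[D(*q[1]) for q in body['d']]+[D(450,125),D(505,30),D(592,68),D(672,73),D(545,187),D(640,195)]
    return np.r_[(proj(ms,place(X,Y,w,sl))-so).ravel(),(proj(md,place(X,Y,w,dl))-do).ravel()]
r=least_squares(res,[500,100,0,1.8,1.6,2.2],loss='soft_l1',x_scale=[10,10,.1,.1,.1,.1])
print(r.x,np.degrees(r.x[2]));print(np.round(r.fun.reshape(-1,2),1).tolist())
# packed & others rough: ray at height
def ray(m,u,v,z):
    T=np.array(m["T"]);d=T[:3,:3]@[(u-m["cx"])/m["fx"],-(v-m["cy"])/m["fy"],-1];c=T[:3,3];return (c+d*(z-c[2])/d[2]).round()
print([ray(ms,*p) for p in [(179,177,97),(192,171,97),(217,181,97),(204,187,97),(357,215,90),(332,205,20),(222,165,36),(245,180,36)]])
E
python3 fit.py
```

```text
[ 5.53311363e+02 -1.30821830e+02 -1.97223923e-01  1.89692443e+00
  1.43959426e+00  2.16444920e+00] -11.300098390020858
[[0.2, 0.8], [-0.5, 0.3], [0.1, 0.3], [-0.4, 0.7], [1.7, 0.6], [-0.2, -1.0], [0.2, -0.4], [-1.5, -0.5], [-0.7, -0.3], [-0.4, -0.3], [0.9, 0.3], [-1.0, 0.8], [0.1, 1.5], [-0.2, -0.6], [-0.6, -1.7], [0.0, -0.2], [1.1, 0.5], [-0.1, -1.3], [-0.5, -0.9]]
[array([489., 154.,  97.]), array([526., 136.,  97.]), array([524.,  53.,  97.]), array([488.,  72.,  97.]), array([ 587., -320.,   90.]), array([ 655., -237.,   20.]), array([642., 114.,  36.]), array([617.,  20.,  36.])]
```

```bash
cat > w.py <<'E'
from h import *
X,Y,w=553.3,-130.8,-.1972
s=env.state();p=s["ee_pos"];c,n=np.cos(w),np.sin(w);dx,dy=p[0]-X,p[1]-Y
print("t",round(s["time_s"],2),"carton-frame TCP",np.round([c*dx+n*dy,-n*dx+c*dy,p[2]],1),"rot",s["ee_rot"].round(1),"want yaw 78.7 F",s["force"].round(1))
E
python3 drive.py '-50 0 0 0 0 5;-50 0 0 0 0 5;-50 0 0 0 0 5;-50 0 0 0 0 5;-50 0 0 0 0 5;-50 0 0 0 0 5;-50 0 0 0 0 5' 0
python3 drive.py '-50 0 0 0 0 5;-50 0 0 0 0 5;-50 0 0 0 0 5;-50 0 0 0 0 5;-50 0 0 0 0 5;-50 0 0 0 0 5'; python3 w.py
```

```text
time_s: 0.8
ee_pos: [495.2, 319.3, 213.3]
ee_rot: [-180.0, -0.0, 122.2]
force: [0.5, 0.6, -0.3]
gripper_width: 38.2
gripper_force: 0.0
time_s: 1.4
ee_pos: [595.4, 39.9, 213.3]
ee_rot: [-180.0, -0.0, 92.2]
force: [0.2, 0.3, 0.1]
gripper_width: -0.0
gripper_force: 0.0
t 1.4 carton-frame TCP [  7.8 175.7 213.3] rot [-180.    -0.    92.2] want yaw 78.7 F [0.2 0.3 0.1]
```

```bash
python3 drive.py '0 0 20 0 0 7;0 0 20 0 0 6.5;-40 -5 20 0 0 0;-35 -5 20 0 0 0;-15 -3 14 0 0 0;0 0 0 0 0 0'; python3 w.py
```

```text
time_s: 2.0
ee_pos: [562.4, -45.4, 117.6]
ee_rot: [-179.7, 0.0, 78.8]
force: [0.9, 0.8, -0.5]
gripper_width: 0.4
gripper_force: 0.0
t 2.0 carton-frame TCP [ -7.8  85.6 117.6] rot [-179.7    0.    78.8] want yaw 78.7 F [ 0.9  0.8 -0.5]
```

```bash
python3 drive.py '-10 2 0 0 0 0;-9 2 0 0 0 0;-8 0 -1 0 0 0;-9 0 2 0 0 0;-8 0 5 0 0 0;-6 0 8 0 0 0;-2 0 7 0 0 0;0 0 0 0 0 0'; python3 w.py
```

```text
time_s: 2.8
ee_pos: [557.8, -95.8, 97.4]
ee_rot: [-179.8, -0.0, 78.9]
force: [0.1, 0.1, -0.4]
gripper_width: 0.5
gripper_force: 0.0
t 2.8 carton-frame TCP [-2.4 35.2 97.4] rot [-179.8   -0.    78.9] want yaw 78.7 F [ 0.1  0.1 -0.4]
```

```bash
python3 drive.py '0 0 2 0 0 0;0 0 0 0 0 0;0 0 -30 0 0 0;0 -2 -20 0 0 0;-45 0 0 0 0 0;-45 0 0 0 0 0;-32 0 0 0 0 0'; python3 drive.py '0 0 15 0 0 0;0 0 14 0 0 0;0 0 0 0 0 0'; python3 w.py; python3 -c "
from h import *
a=env.grab_frame('side')[120:230,195:305];b=env.grab_frame('scene')[150:240,230:330]
o=np.hstack([cv2.resize(a,(400,400),interpolation=2),cv2.resize(b,(400,360),interpolation=2)[:360] if 0 else cv2.copyMakeBorder(cv2.resize(b,(400,360),interpolation=2),0,40,0,0,0)])
cv2.imwrite('pics/c1.png',o)"
```

```text
time_s: 3.5
ee_pos: [533.4, -216.8, 147.5]
ee_rot: [179.9, 0.0, 79.0]
force: [-0.0, 0.7, 0.0]
gripper_width: 0.7
gripper_force: 0.0
time_s: 3.8
ee_pos: [532.3, -214.6, 116.3]
ee_rot: [-179.8, -0.1, 78.9]
force: [-0.1, -1.1, 1.2]
gripper_width: 0.3
gripper_force: 0.0
t 3.8 carton-frame TCP [ -4.2 -86.3 116.3] rot [-1.798e+02 -1.000e-01  7.890e+01] want yaw 78.7 F [-0.1 -1.1  1.2]
```

View pics/c1.png

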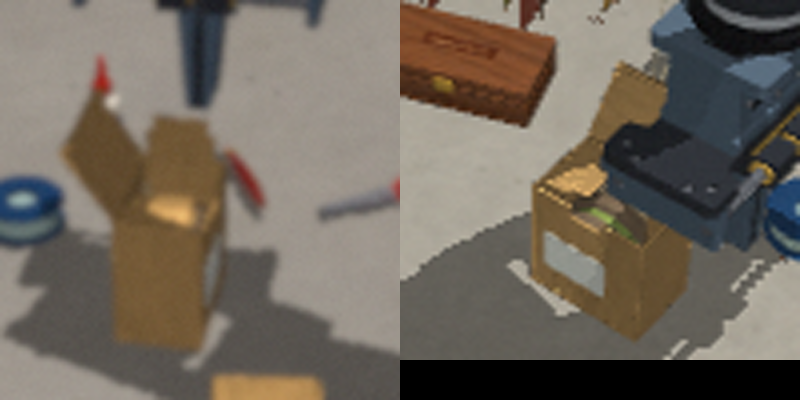

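The left flap lies folded in, at about (180,210) in the left half of the picture. The carton hasn't moved and the right flap is still upright. Next is the right flap.

```bash
python3 drive.py '15 0 0 0 0 0;12 0 0 0 0 0;10 0 0 0 0 0;8 0 5 0 0 0;6 0 8 0 0 0;2 0 8 0 0 0;0 0 2 0 0 0;0 0 0 0 0 0'; python3 w.py
```

```text
time_s: 4.7
ee_pos: [543.4, -162.9, 94.4]
ee_rot: [-179.9, -0.0, 78.9]
force: [0.5, 0.1, -0.8]
gripper_width: 0.4
gripper_force: 0.0
t 4.7 carton-frame TCP [ -3.4 -33.4  94.4] rot [-179.9   -0.    78.9] want yaw 78.7 F [ 0.5  0.1 -0.8]
```

```bash
python3 drive.py '0 0 -35 0 0 0;0 0 -37 0 0 0;17 43 0 0 0 0;16 45 0 0 0 0;0 0 16 0 0 0;0 0 16 0 0 0;0 0 0 0 0 0'; python3 w.py;  python3 -c "
from h import *
a=env.grab_frame('side')[100:240,170:310];b=env.grab_frame('scene')[150:240,230:330]
o=np.hstack([cv2.resize(a,(400,400),interpolation=2),cv2.copyMakeBorder(cv2.resize(b,(400,360),interpolation=2),0,40,0,0,0)])
cv2.imwrite('pics/c2.png',o)"
```

```text
time_s: 5.4
ee_pos: [634.8, -147.4, 131.6]
ee_rot: [-179.6, -0.0, 78.9]
force: [-0.8, 0.0, -0.5]
gripper_width: 0.5
gripper_force: 0.0
t 5.4 carton-frame TCP [ 83.1  -0.3 131.6] rot [-179.6   -0.    78.9] want yaw 78.7 F [-0.8  0.  -0.5]
```

View pics/c2.png

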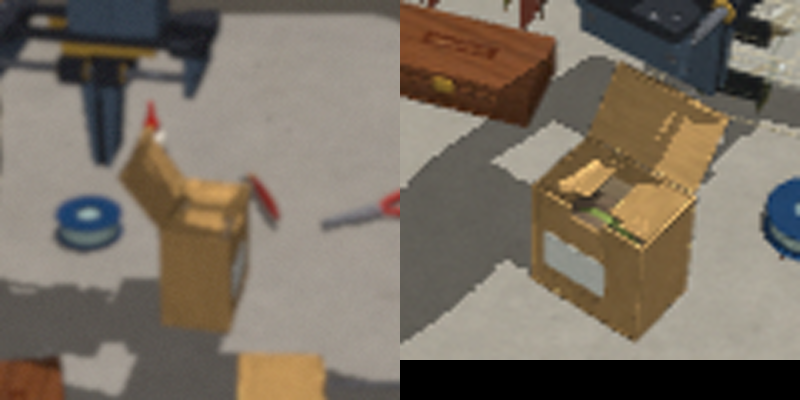

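Both end flaps look folded in. The left one, near (590,178), may sit slightly proud, so I'll overlay the expected edge lines to check.

```bash
python3 - <<'E'
from h import *
im=env.grab_frame('scene');m=env.camera_model('scene')
x0,y0,k=258,172,9
o=cv2.resize(im[y0:y0+60,x0:x0+52],None,fx=k,fy=k,interpolation=cv2.INTER_CUBIC);q=o.copy()
dr=lambda P:[tuple(int(v) for v in ((a-[x0,y0]+.4)*k)) for a in proj(m,place(553.3,-130.8,-.1972,P))]
for t,c in((0,(0,255,0)),(.25,(0,0,255))):
  for s in(1,-1):
    p=dr([[24,s*42.5,93],Lf(t,s,19),Lf(t,s,-19),[-24,s*42.5,93]])
    for a,b in zip(p,p[1:]): cv2.line(q,a,b,c,1)
cv2.imwrite('pics/c3.png',cv2.resize(np.hstack([o,q]),None,fx=.85,fy=.85)); print(o.shape)
E
```

```text
(540, 468, 3)
```

View pics/c3.png

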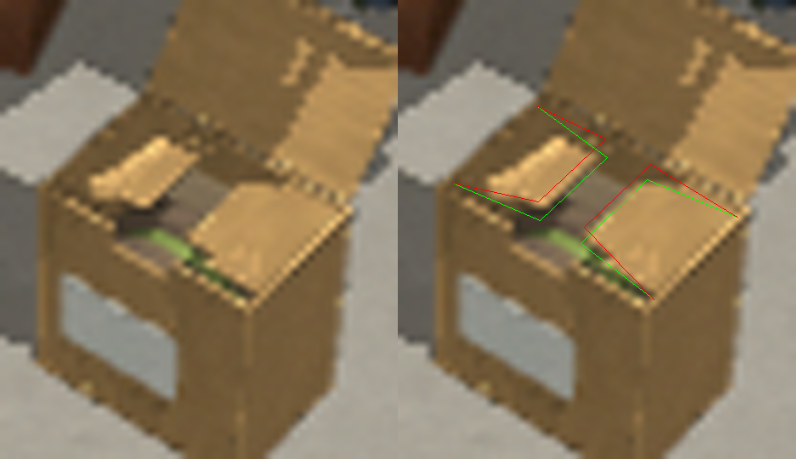

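The right flap is flat, at about 0.1 rad. The left flap's edge is ambiguous, at about 0.15–0.3 rad, so I'll press it once more from above.

```bash
python3 drive.py '0 0 -36 0 0 0;12 -43 0 0 0 0;12 -43 0 0 0 0;0 0 30 0 0 0;0 0 30 0 0 0;0 0 8 0 0 0;0 0 6 0 0 0;0 0 0 0 0 0'; python3 w.py
```

```text
time_s: 6.35
ee_pos: [557.3, -107.8, 97.4]
ee_rot: [179.9, -0.0, 78.9]
force: [0.1, -0.2, -0.3]
gripper_width: 0.5
gripper_force: 0.0
t 6.35 carton-frame TCP [-0.6 23.4 97.4] rot [179.9  -0.   78.9] want yaw 78.7 F [ 0.1 -0.2 -0.3]
```

```bash
python3 drive.py '0 0 2 0 0 0;0 0 2 0 0 0;0 0 1 0 0 0;0 0 0 0 0 0';python3 w.py; python3 drive.py '0 0 -35 0 0 0;0 0 -35 0 0 0;-12 43 0 0 0 0;-12 43 0 0 0 0;0 0 16 0 0 0;0 0 16 0 0 0;0 0 0 0 0 0'; python3 w.py
python3 - <<'E'
from h import *
im=env.grab_frame('scene');m=env.camera_model('scene')
x0,y0,k=258,172,9
o=cv2.resize(im[y0:y0+60,x0:x0+52],None,fx=k,fy=k,interpolation=cv2.INTER_CUBIC);q=o.copy()
dr=lambda P:[tuple(int(v) for v in ((a-[x0,y0]+.4)*k)) for a in proj(m,place(553.3,-130.8,-.1972,P))]
for t,c in((0,(0,255,0)),(.25,(0,0,255))):
  for s in(1,-1):
    p=dr([[24,s*42.5,93],Lf(t,s,19),Lf(t,s,-19),[-24,s*42.5,93]])
    for a,b in zip(p,p[1:]): cv2.line(q,a,b,c,1)
cv2.imwrite('pics/c4.png',cv2.resize(np.hstack([o,q]),None,fx=.85,fy=.85))
E
```

```text
time_s: 6.75
ee_pos: [557.8, -107.8, 94.2]
ee_rot: [179.8, 0.0, 78.9]
force: [-1.8, -0.3, 10.1]
gripper_width: 0.3
gripper_force: 4.5
t 6.75 carton-frame TCP [-0.1 23.5 94.2] rot [179.8   0.   78.9] want yaw 78.7 F [-1.8 -0.3 10.1]
time_s: 7.45
ee_pos: [635.2, -147.3, 127.7]
ee_rot: [-179.7, -0.0, 78.9]
force: [0.1, 0.4, 0.0]
gripper_width: 0.6
gripper_force: 0.0
t 7.45 carton-frame TCP [ 8.360e+01 -1.000e-01  1.277e+02] rot [-179.7   -0.    78.9] want yaw 78.7 F [0.1 0.4 0. ]
```

View pics/c4.png

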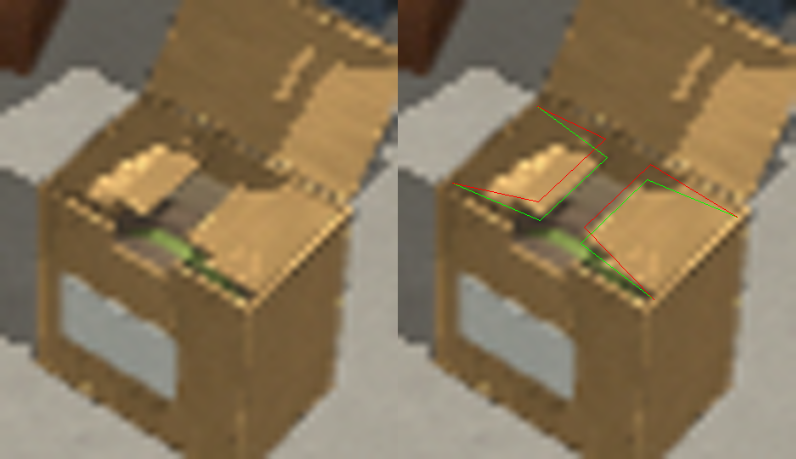

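The left flap is now flat: its edge is at the green line, and it met 10 N of solid contact. Next I swing the top flap over.

```bash
python3 drive.py '0 -16 -5 0 0 0;0 -12 -6 0 0 0;0 -13 -3 0 0 0;0 -16 3 0 0 0;0 -12 7 0 0 0;0 -9 10 0 0 0;0 0 0 0 0 0'; python3 w.py; python3 drive.py '0 -6 10 0 0 0;0 -4 6 0 0 0;0 0 0 0 0 0';python3 w.py
```

```text
time_s: 8.2
ee_pos: [557.7, -132.0, 123.9]
ee_rot: [-179.9, -0.0, 78.9]
force: [-0.5, -0.3, -0.1]
gripper_width: 0.7
gripper_force: 0.0
t 8.2 carton-frame TCP [  4.5  -0.3 123.9] rot [-179.9   -0.    78.9] want yaw 78.7 F [-0.5 -0.3 -0.1]
time_s: 8.5
ee_pos: [549.0, -130.3, 107.0]
ee_rot: [-179.9, -0.0, 78.9]
force: [-0.8, 0.1, 0.0]
gripper_width: 0.6
gripper_force: 0.0
t 8.5 carton-frame TCP [ -4.3  -0.4 107. ] rot [-179.9   -0.    78.9] want yaw 78.7 F [-0.8  0.1  0. ]
```

```bash
python3 drive.py '0 -7 -1 0 0 0;0 0 4 0 0 0;0 0 3 0 0 0;0 0 2 0 0 0;0 0 1 0 0 0;0 0 0 0 0 0';python3 w.py; python3 drive.py '0 0 1 0 0 0;0 0 1 0 0 0;0 0 0 0 0 0';python3 w.py;python3 -c "
from h import *
a=env.grab_frame('side')[100:240,170:310];b=env.grab_frame('scene')[150:240,230:330]
o=np.hstack([cv2.resize(a,(400,400),interpolation=2),cv2.copyMakeBorder(cv2.resize(b,(400,360),interpolation=2),0,40,0,0,0)])
cv2.imwrite('pics/c5.png',o)"
```

```text
time_s: 9.1
ee_pos: [543.2, -129.3, 98.7]
ee_rot: [-180.0, -0.0, 78.9]
force: [0.7, 1.2, -0.9]
gripper_width: 0.6
gripper_force: 0.0
t 9.1 carton-frame TCP [-10.2  -0.5  98.7] rot [-180.    -0.    78.9] want yaw 78.7 F [ 0.7  1.2 -0.9]
time_s: 9.4
ee_pos: [543.2, -129.3, 96.8]
ee_rot: [180.0, -0.0, 78.9]
force: [-0.5, -0.9, 0.3]
gripper_width: 0.7
gripper_force: 0.0
t 9.4 carton-frame TCP [-10.2  -0.5  96.8] rot [180.   -0.   78.9] want yaw 78.7 F [-0.5 -0.9  0.3]
```

View pics/c5.png

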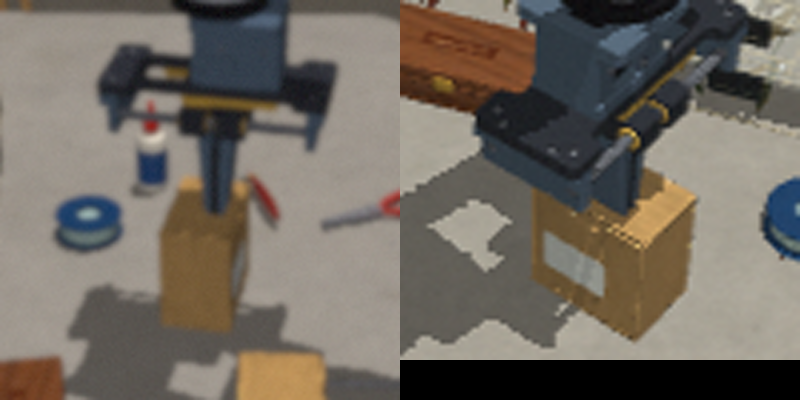

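The top flap is down nearly flush and the carton is in place. I'll press until there's firm contact.

```bash
python3 drive.py '0 0 1 0 0 0;0 0 1 0 0 0;0 0 0.5 0 0 0;0 0 0 0 0 0;0 0 0 0 0 0';python3 w.py
```

```text
time_s: 10.0
ee_pos: [543.4, -129.3, 96.4]
ee_rot: [179.9, 0.0, 78.9]
force: [-4.4, -0.1, 11.6]
gripper_width: 0.3
gripper_force: 5.7
t 10.0 carton-frame TCP [-10.   -0.5  96.4] rot [179.9   0.   78.9] want yaw 78.7 F [-4.4 -0.1 11.6]
```

```bash
python3 drive.py '0 0 -20 0 0 0;0 0 -30 0 0 0;0 10 0 0 0 0;0 0 0 0 0 0;0 0 0 0 0 0;0 0 0 0 0 0;0 0 0 0 0 0' 91;python3 w.py;python3 -c "
from h import *
a=env.grab_frame('side')[100:240,170:310];b=env.grab_frame('scene')[150:240,230:330]
o=np.hstack([cv2.resize(a,(400,400),interpolation=2),cv2.copyMakeBorder(cv2.resize(b,(400,360),interpolation=2),0,40,0,0,0)])
cv2.imwrite('pics/c6.png',o)"
```

```text
time_s: 10.7
ee_pos: [552.3, -131.0, 143.4]
ee_rot: [-179.9, -0.0, 78.9]
force: [0.5, -1.1, 0.6]
gripper_width: 53.7
gripper_force: 0.0
t 10.7 carton-frame TCP [ -0.9  -0.4 143.4] rot [-179.9   -0.    78.9] want yaw 78.7 F [ 0.5 -1.1  0.6]
```

View pics/c6.png

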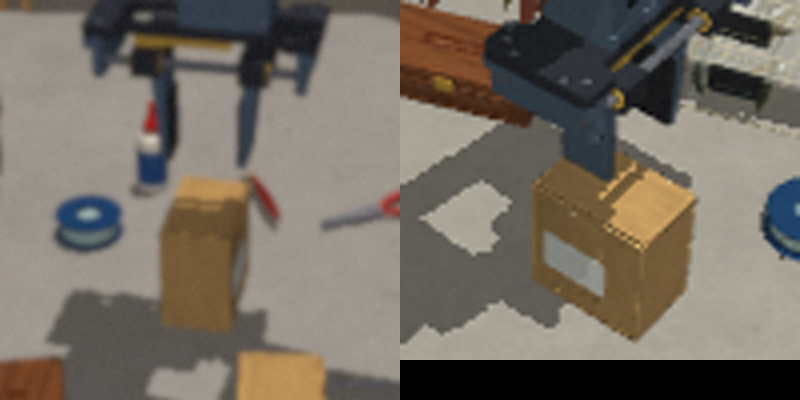

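The carton is shut flush. I'll open the gripper fully, go down over the long walls and grip.

```bash
python3 drive.py '0 0 0 0 0 0;0 0 0 0 0 0;0 0 0 0 0 0;0 0 0 0 0 0;0 0 0 0 0 0;0 0 0 0 0 0' 91;python3 drive.py '0 1 20 0 0 0;0 0 20 0 0 0;0 0 20 0 0 0;0 0 15 0 0 0;0 0 10 0 0 0;0 0 0 0 0 0';python3 w.py; python3 drive.py '0 0 0 0 0 0;0 0 0 0 0 0;0 0 0 0 0 0;0 0 0 0 0 0;0 0 0 0 0 0;0 0 0 0 0 0;0 0 0 0 0 0;0 0 0 0 0 0' 40 25;python3 w.py
```

```text
time_s: 11.4
ee_pos: [553.0, -131.2, 144.5]
ee_rot: [180.0, -0.0, 78.9]
force: [0.9, -0.4, 0.4]
gripper_width: 91.1
gripper_force: 0.0
time_s: 12.0
ee_pos: [553.1, -131.2, 58.2]
ee_rot: [-179.8, -0.0, 78.9]
force: [0.1, -0.6, -0.3]
gripper_width: 91.2
gripper_force: 0.0
t 12.0 carton-frame TCP [-0.1 -0.4 58.2] rot [-179.8   -0.    78.9] want yaw 78.7 F [ 0.1 -0.6 -0.3]
time_s: 12.8
ee_pos: [553.9, -131.4, 59.9]
ee_rot: [180.0, -0.0, 78.9]
force: [-2.7, 0.0, 6.4]
gripper_width: 59.5
gripper_force: 25.0
t 12.8 carton-frame TCP [ 0.8 -0.5 59.9] rot [180.   -0.   78.9] want yaw 78.7 F [-2.7  0.   6.4]
```

```bash
python3 drive.py '0 0 -3 0 0 0;0 0 -6 0 0 0;0 0 -10 0 0 0;0 0 -14 0 0 0;0 0 -14 0 0 0;0 0 -14 0 0 0;0 0 -14 0 0 0;0 0 -14 0 0 0';python3 w.py;python3 drive.py '0 0 -14 0 0 0;0 0 -14 0 0 0;0 0 -14 0 0 0;0 0 -14 0 0 0;0 0 -14 0 0 0;0 0 -10 0 0 0;0 0 -6 0 0 0;0 0 -3 0 0 0';python3 drive.py '0 0 0 0 0 0;0 0 0 0 0 0;0 0 0 0 0 0;0 0 0 0 0 0;0 0 0 0 0 0'; python3 w.py;python3 -c "
from h import *
a=env.grab_frame('side')[60:220,170:330];b=env.grab_frame('scene')[120:240,230:350]
o=np.hstack([cv2.resize(a,(400,400),interpolation=2),cv2.resize(b,(400,400),interpolation=2)])
cv2.imwrite('pics/c7.png',o)"
```

```text
time_s: 13.6
ee_pos: [554.0, -131.3, 149.4]
ee_rot: [180.0, -0.0, 78.9]
force: [1.8, -0.5, -2.5]
gripper_width: 59.7
gripper_force: 25.0
t 13.6 carton-frame TCP [  0.8  -0.4 149.4] rot [180.   -0.   78.9] want yaw 78.7 F [ 1.8 -0.5 -2.5]
time_s: 14.4
ee_pos: [554.0, -131.4, 238.0]
ee_rot: [180.0, -0.0, 78.9]
force: [-0.8, -0.1, -2.6]
gripper_width: 59.7
gripper_force: 25.0
time_s: 14.9
ee_pos: [553.9, -131.4, 237.1]
ee_rot: [-180.0, -0.0, 78.9]
force: [-0.5, 0.1, -2.5]
gripper_width: 59.7
gripper_force: 25.0
t 14.9 carton-frame TCP [  0.7  -0.4 237.1] rot [-180.    -0.    78.9] want yaw 78.7 F [-0.5  0.1 -2.5]
```

View pics/c7.png

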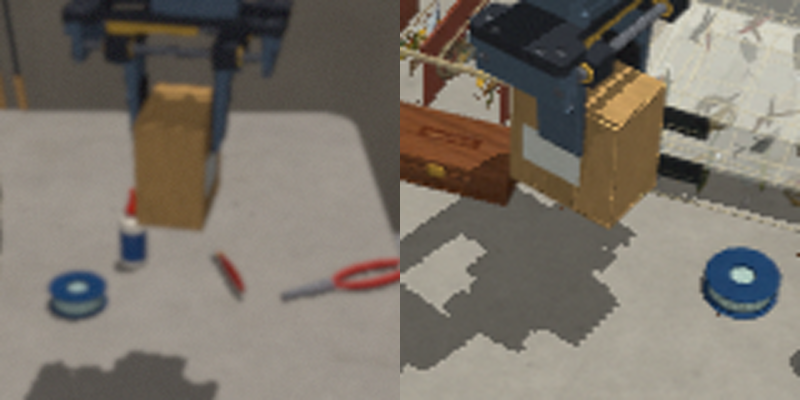

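The carton is lifted, shut and level, with its underside about 177 mm up. I'll hold it there and hand in.

```bash
Z='0 0 0 0 0 0'; python3 drive.py '0 0 0 0 0 0;0 0 0 0 0 0;0 0 0 0 0 0;0 0 0 0 0 0;0 0 0 0 0 0;0 0 0 0 0 0;0 0 0 0 0 0;0 0 0 0 0 0'>/dev/null; python3 drive.py '0 0 0 0 0 0;0 0 0 0 0 0;0 0 0 0 0 0;0 0 0 0 0 0;0 0 0 0 0 0;0 0 0 0 0 0;0 0 0 0 0 0;0 0 0 0 0 0'>/dev/null; python3 drive.py '0 0 0 0 0 0;0 0 0 0 0 0;0 0 0 0 0 0;0 0 0 0 0 0;0 0 0 0 0 0;0 0 0 0 0 0;0 0 0 0 0 0;0 0 0 0 0 0'; python3 -c "
from workcell import env
print(env.job_done())"
```

```text
time_s: 17.4
ee_pos: [554.0, -131.4, 237.4]
ee_rot: [-180.0, -0.0, 78.9]
force: [0.2, -0.0, -3.0]
gripper_width: 60.2
gripper_force: 25.0
the job is handed in; nothing more can be done
None
```

The carton is closed and held level and still, gripped at 25 N with its underside about 177 mm above the table; I never went near the packed carton, and handed the job in at 17.4 s (no verdict was returned).

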